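Clamp a display plinth in the drilling jig

ROBOT

A 6-joint arm with a two-finger parallel gripper is mounted at the origin on the work surface. World frame = base frame: x ahead of the robot, y to its left, z up, the work surface at z = 0. Lengths are in m, angles in rad, forces in N, time in s.
With the tool pointing down it reaches from about 0.35 to 0.875 m from the base axis. Payload 4.2 kg.
Tool frame: the origin (TCP) lies midway between the tips of the shut fingers; the grasp point (between the pads) lies 19 mm behind it; z points along the fingers, y is the direction in which the jaws open and shut (so a half turn about z gives the same grasp; the last joint's range is limited). The gripper opens to 87 mm and grips with 3 to 60 N. Pads are 19 mm wide; open, the fingers measure 117 mm over their backs; the gripper's body (75 mm by 190 mm) begins 51 mm behind the grasp point.
Start: joints at [-0.952, 0.385, 0.008, 0, -1.194, -0.259], TCP at [0.22, -0.585, 0.223] pointing down, gripper open.
Joint ranges: [-3.14, 3.14], [-1.21, 2.06], [-1.07, 1.41], [-3.16, 2.05], [-2.99, -0.16], [-3.1, 3.1]. Speed limits (rad/s): [2.79, 2.79, 3.14, 3.14, 3.14, 3.14].

INTERFACE

Orientations are given as a rotation vector (axis times angle).
In Python, from plant import * gives the robot as it stands.
- The arm moves only by the shell command python3 -m creep 'ROWS' [OPENING] [FORCE]. ROWS is JSON, a list that holds one entry, the list of rows, each a list of 6 numbers: the shift along the world's x, y, z in cm, then the turn, a rotation vector about the world's x, y, z in rad. A call has 1 to 20 rows; each row shifts and turns the commanded pose from where the row before left it; what a row does not reach is not made up. A row lasts 1/10 s, in which the tool goes at most 50 mm and 8.59 degrees, less where a joint would pass 70% of its speed; a pose out of reach is approached as far as the arm can. A call is refused whole if a number of a shift passes 5 or a number of a turn 0.15, either way. A call with a gripper value outside its range is refused whole. OPENING is the closure, from -1 (fully open) to 1 (shut), so that 0 is half open, set as the call begins (- or left out, the last holds). The fingers move at their own pace and stop on an object; FORCE is the grip in N (left out, the last holds). Time passes only in rows, so rows that do not move let the fingers close. It gives the time, the measured TCP pose, the force and the opening at its end, in the units of the state.
- state(): the state, without advancing time (a new reading comes with each control period).
- grab_frame(name): name is "side" or "top"; returns a dict with "image" (480x640x3 uint8, red, green, blue), "K" (3x3 intrinsics, pixels), "world_from_camera" (4x4, takes a point from camera to world coordinates). Camera axes: x right, y up, looking along -z (the intrinsics and any distortion apply to the point x, -y, -z); pixel columns grow to the right and rows downward; lengths in m; the calibration is good to about 2 mm. A picture is of the moment at which its call begins. There is no depth.
- finish_job(): hands the job in, once; it reports no verdict.
Trained networks look in a picture, given as the dict that the camera call returned (one of the last four; its "shot" number tells which), for a name from the list of things; names that differ only in an ending like _2 or _b are one class to them, and where a whole thing is asked for, a point or a joint stands for the part that bears it (a point fixed in the world has none). Each returns a list of dicts, best first, with "p" (0 to 1); they miss things now and then, are a little off and sometimes report something else, mostly with a low value. They report only what shows in the picture. A call takes as long as a camera call. They do not tell look-alikes from the thing itself.
- silhouettes(target, picture): "region" (480x640 bool, what is visible of it) and "at" ([column, row] in pixels, amid what is visible of it).
The state is a dict: "time": time; "joint_pos": joint angles; "qvel": joint speeds; "effort": joint torques, N m; "ee_pos": TCP position; "ee_rot": TCP orientation; "wrist_force": force on the tool from outside, world axes, zero at the start; "torque": the same for the moment, N m; "width": finger opening in m.
Only numpy, scipy, OpenCV 4.12 (cv2) and the standard library are available. Lean on these libraries where they do the work, as an engineer would, in place of code of your own. Each camera call takes 0.05 s, during which the arm holds its last target. There are 200 camera calls.

TASK

Get the square wooden plinth ready for drilling: slide it on the jig board until it is flush against both metal stop strips, then throw the toggle clamp's handle all the way down so that it snaps over centre and the rubber tip holds the plinth there. Let go, and leave the paint pots, the cup and the brush where they are.

Things in the scene. Friction and masses are not known exactly. Their poses are not given: they have to be found in the camera images.
- jig: Plywood board 150 x 230 mm, 18 mm thick, fixed to the bench, carrying a steel toggle clamp and two low aluminium stop strips. Origin on the bench under the clamp arm's pivot, z up. The clamp works in the plane x = 0: y points from the clamp to the plinth's place, the handle is thrown towards -y. The board spans x -100..50, y -75..155 mm.
- corner (a point): Inner corner of the two stop strips, on the board's top (18 mm above the bench); axes as the jig's, in which it lies at x = 30, y = 35 mm. The far stop runs from here 87 mm along +y, its face looks to -x; the side stop ends 11 mm short of here and runs 50 mm along -x, its face looks to +y. Both are 12 mm high. A plinth flush with both has its centre 30 mm to -x and 30 mm to +y of here.
- plinth: Loose square dark wooden plinth, 60 x 60 mm and 18 mm high, with a 50 x 50 mm step on top, 25 mm high in all, about 60 g, lying on the board. Origin at the centre of its underside (18 mm above the bench), z up, x and y square to its sides. It starts within 0.3 rad of the jig's axes, its centre 12 to 34 mm from where it belongs along each axis.
- handle (a joint): Clamp handle angle (rad) about a level hinge along the jig's x. Starts 0 to 0.2: open, standing nearly upright (at 0 leaning 6 degrees to the jig's +y). Grows as it is thrown over to -y and down. Dead centre at 1.40; past it the handle snaps to its stop at 1.54, lying back and rising 8 degrees to its end. Let go well short with the plinth under the tip, it springs back. Takes about 3 N at the grip.
- handle_hinge (a point): The handle's hinge axis, fixed on the jig at x = 0, y = -38 mm, 52 mm above the bench; axes as the jig's.
- handle_grip (a point): Point on the handle 110 mm from the hinge, on the face to be pushed: towards the plinth when open, on top when locked. Its z points out of that face, its -y along the handle to the free end 20 mm on. The handle is a straight bar 130 mm long from the hinge; its last 72 mm are a black grip, 20 mm wide, 13 mm thick. Open, this point is some 160 mm above the bench; locked, 74 mm.
- tip: Sprung rubber tip at the clamp arm's end, 16 mm across, 10 mm high; origin at the centre of its pressing face, z into the arm. Open, the arm (20 mm wide) stands up between handle and plinth, its top 125 mm above the bench, the tip out towards the plinth's place, 105 mm up. Thrown, it comes straight down on the seated plinth's centre and presses with about 18 N when locked.
- pot_a: Bystander: small screw-top paint pot, 35 mm across, 42 mm high, standing; origin under its centre.
- pot_b: Bystander: a second paint pot, 35 mm across, 42 mm high, standing; origin under its centre.
- cup: Bystander: open white plastic mixing cup, 64 mm across, 55 mm high, standing; origin under its centre.
- brush: Bystander: fine paint brush, 160 mm long, 8 mm thick, lying on the bench; origin under its middle.
There are look-alikes about, which are no part of the job. There is more than one size of the plinth; the job needs the smallest.

How it is judged:
By the outcome, as a careful person would: the job done as asked, in the order asked, and still so for the second after the job is handed in, with the robot touching nothing.
It also fails if it takes over 61 s, if anything falls off the work surface, if the arm or the gripper's body presses on something with over 40 N, if the wrist force passes 120 N, or if a joint passes its speed limit or range.

## Working session

There is one attempt and no reset: what is moved stays moved. The work goes in short steps, Python scripts to look and compute and a shell command to move; the robot and the scene stay as the last step left them, time stands still between calls to the robot, and variables do not carry over. Pictures are saved under pics/ and viewed, about 8 in all and at most 12, crops included, and the job is handed in when it is done.

```bash
mkdir -p pics; ls; cat > h.py <<'E'
from plant import *
import numpy as np, cv2
def save(f,n): cv2.imwrite('pics/'+n,cv2.cvtColor(f['image'],cv2.COLOR_RGB2BGR))
def proj(f,P):
    T=np.linalg.inv(f['world_from_camera']); p=np.atleast_2d(P)@T[:3,:3].T+T[:3,3]
    p=p*[1,-1,-1]; q=p@np.array(f['K']).T; return q[:,:2]/q[:,2:]
def ray(f,uv,z):
    T=np.array(f['world_from_camera']); d=np.linalg.inv(f['K'])@[uv[0],uv[1],1]; d=T[:3,:3]@(d*[1,-1,-1]); o=T[:3,3]
    return o+d*(z-o[2])/d[2]
E
python3 - <<'E'
from h import *
for n in ('top','side'):
    f=grab_frame(n); save(f,n+'0.png'); print(n,f.keys(),np.round(f['K'],1).tolist(),np.round(f['world_from_camera'],3).tolist())
    for t in ('jig','plinth','handle','tip'):
        for r in silhouettes(t,f): print(t,round(r['p'],2),np.round(r['at']),r['region'].sum())
print(state())
E
```

```text
pics
top dict_keys(['image', 'K', 'world_from_camera', 'shot']) [[501.8, 0.0, 325.7], [0.0, 501.8, 238.7], [0.0, 0.0, 1.0]] [[-0.027, 0.998, -0.064, 0.515], [-1.0, -0.027, 0.005, 0.057], [0.003, 0.065, 0.998, 1.083], [0.0, 0.0, 0.0, 1.0]]
jig 0.88 [349. 248.] 6723
plinth 0.97 [308. 347.] 1479
plinth 0.8 [316. 254.] 833
plinth 0.72 [240. 308.] 1426
handle 0.64 [377. 236.] 222
side dict_keys(['image', 'K', 'world_from_camera', 'shot']) [[476.9, 0.0, 331.8], [0.0, 476.9, 237.0], [0.0, 0.0, 1.0]] [[-0.72, 0.444, -0.532, 0.114], [-0.693, -0.446, 0.566, 0.541], [0.014, 0.777, 0.63, 0.649], [0.0, 0.0, 0.0, 1.0]]
jig 0.88 [349. 270.] 6917
plinth 0.8 [309. 374.] 2623
plinth 0.68 [338. 278.] 934
handle 0.57 [368. 204.] 570
tip 0.16 [345. 204.] 136
{'time': 0.5, 'joint_pos': array([-9.52401407e-01,  3.84735001e-01,  7.83812509e-03, -6.87886832e-05,
       -1.19397816e+00, -2.58590503e-01]), 'qvel': array([ 3.25451542e-05, -1.68250147e-03,  7.06864207e-04, -2.08740708e-03,
       -1.07536585e-03, -3.15630827e-04]), 'effort': array([-5.79561292e-04, -3.90073943e+01,  1.87446660e+01,  4.22076121e+00,
        1.49647077e-02, -4.37918357e-05]), 'ee_pos': array([ 0.2200699 , -0.58492175,  0.22249444]), 'ee_rot': array([-5.62092228e-01,  3.09087412e+00,  1.54596510e-04]), 'wrist_force': array([ 0.40368998, -0.57830903, -0.22990531]), 'torque': array([-0.00507735,  0.04555768, -0.04733075]), 'width': 0.08651901553225873}
```

```bash
python3 - <<'E'
import cv2
a=cv2.imread('pics/top0.png')[170:390,200:480]; b=cv2.imread('pics/side0.png')[130:420,220:480]
cv2.imwrite('pics/top0c.png',cv2.resize(a,None,fx=2.7,fy=2.7,interpolation=cv2.INTER_CUBIC)); cv2.imwrite('pics/side0c.png',cv2.resize(b,None,fx=2,fy=2,interpolation=cv2.INTER_CUBIC))
E
```

```text
(no output)
```

View pics/top0c.png

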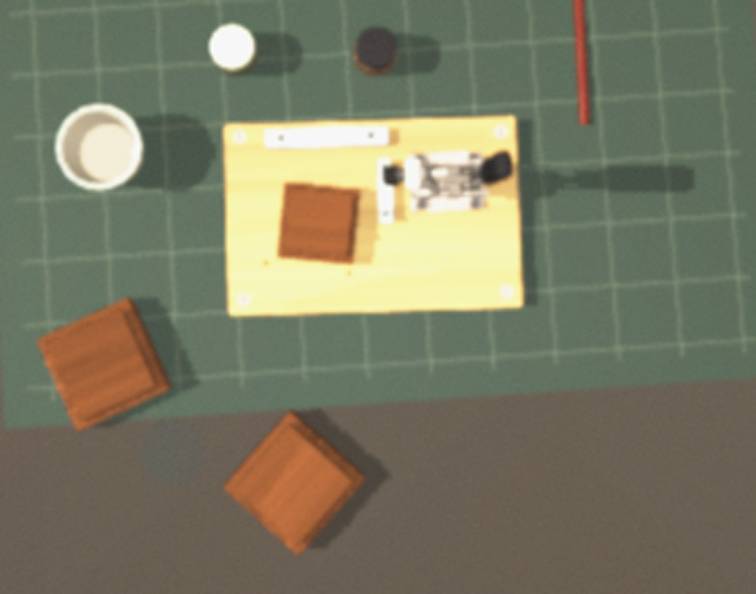

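View pics/side0.png

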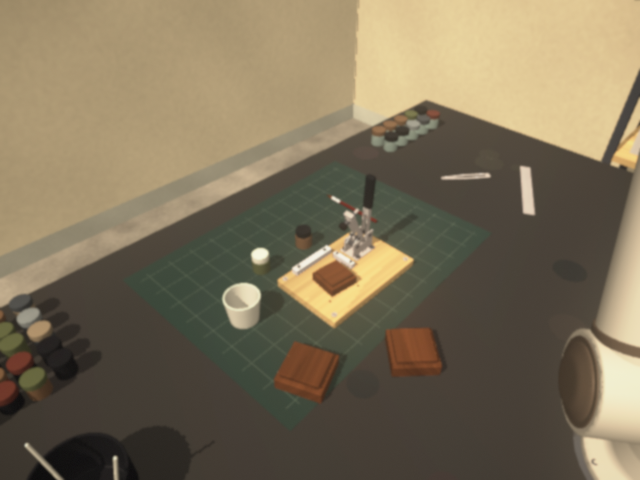

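The top view shows the board with its strips at the top (+x world) and right (-y world), and the small plinth on the board at about (318,252). The handle is upright to the right. The jig axes are nearly aligned with the world's. Next I fit the poses.

```bash
cat >> h.py <<'E'
from scipy.optimize import least_squares
def rot(a): return np.array([[np.cos(a),-np.sin(a)],[np.sin(a),np.cos(a)]])
def hull_mask(f,P,shape=(480,640),S=4):
    q=proj(f,P); h=cv2.convexHull(np.float32(q)); m=np.zeros((shape[0]*S,shape[1]*S),np.uint8)
    cv2.fillPoly(m,[np.int32(np.round((h+0.5)*S-0.5))],1); return cv2.resize(m.astype(np.float32),shape[::-1],interpolation=cv2.INTER_AREA)
def box(x,y,a,hx,hy,z0,z1):
    c=np.array([[sx*hx,sy*hy] for sx in(-1,1) for sy in(-1,1)])@rot(a).T+[x,y]
    return np.vstack([np.c_[c,np.full(4,z)] for z in(z0,z1)])
def fit(fs,ms,solid,p0):
    from scipy.optimize import minimize
    sc=np.array([.001,.001,.01])
    c=lambda q: sum(np.abs(hull_mask(f,solid(p0+q*sc))-m).sum() for f,m in zip(fs,ms))
    r=minimize(c,np.zeros(3),method='Nelder-Mead',options=dict(initial_simplex=np.array([[0,0,0],[6,0,0],[0,6,0],[0,0,8.]]),xatol=.02,fatol=.5))
    return p0+r.x*sc,r.fun
def plinth_solid(p): return np.vstack([box(*p,.03,.03,.018,.036),box(*p,.025,.025,.036,.043)])
E
cat > m.py <<'E'
from h import *
f=grab_frame('top'); g=grab_frame('side')
def yellow(f):
    hsv=cv2.cvtColor(f['image'],cv2.COLOR_RGB2HSV); m=cv2.inRange(hsv,(12,50,130),(32,255,255)); 
    m[:170]=0; m[340:]=0; m[:,:250]=0; m[:,430:]=0
    n,l,s,_=cv2.connectedComponentsWithStats(m); return (l==1+s[1:,4].argmax()).astype(np.uint8)
y=yellow(f); c=max(cv2.findContours(y,0,1)[0],key=cv2.contourArea); h=np.zeros_like(y); cv2.fillPoly(h,[cv2.convexHull(c)],1)
# board: centre at jig (-25,40), half 75x115
r=cv2.minAreaRect(c); print(r)
c0=ray(f,r[0],.018)
b,e=fit([f],[h],lambda p:box(*p,.075,.115,0,.018),np.array([c0[0],c0[1],0.]))
J=b[:2]-rot(b[2])@[-.025,.040]; print('board',b,e,'jig',J,b[2])
np.save('jig.npy',[*J,b[2]])
for n,F in(('top',[f]),('side',[g])):
    ms=[]
    for k in F:
        ss=silhouettes('plinth',k); q=proj(k,[*(b[:2]),.03])[0]
        ms.append(min(ss,key=lambda s:np.hypot(*(np.array(s['at'])-q)))['region'])
    p,e=fit(F,ms,plinth_solid,np.array([*(b[:2]),b[2]])); 
    print(n,p,e,'in jig mm',1000*rot(b[2]).T@(p[:2]-J),p[2]-b[2])
# overlay of jig features
im=f['image'].copy(); im2=g['image'].copy()
for I,k in((im,f),(im2,g)):
    for P in([0,-38,52],[30,35,18],[30,122,30],[-31,35,30],[50,155,18],[-100,-75,18],[50,-75,18],[-100,155,18]):
        w=J+rot(b[2])@(np.array(P[:2])/1000); u=proj(k,[*w,P[2]/1000])[0]; cv2.circle(I,tuple(np.int32(np.round(u*16))),10,(255,0,0),-1,cv2.LINE_AA,4)
o=np.hstack([cv2.resize(im[200:300,270:410],None,fx=2.8,fy=2.8),cv2.resize(im2[160:330,270:420],(390,280*390//390))[:280]])
import sys; cv2.imwrite('pics/'+sys.argv[1],o[:,:,::-1])
E
python3 m.py o1.png
```

```text
((337.3910827636719, 249.6887969970703), (72.97020721435547, 110.41207122802734), 88.36341857910156)
board [0.55986239 0.02715769 0.00074083] 447.5 jig [ 0.58489202 -0.01282378] 0.0007408259232142648
top [ 0.55540405  0.06885222 -0.0614601 ] 65.625 in jig mm [-29.42745143  81.6978201 ] -0.06220092808308907
side [ 0.5627436  -0.01149823 -0.25242434] 5888.875 in jig mm [-22.14742758   1.34195634] -0.2531651654306695
```

View pics/o1.png

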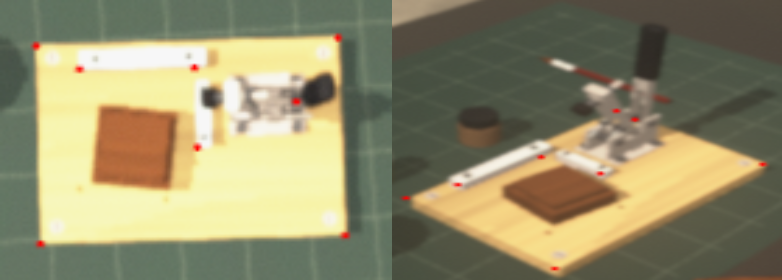

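```bash
python3 -m creep '[[[1.5,3.7,0,0,0,0.068],[1.5,3.7,0,0,0,0.068],[1.5,3.7,0,0,0,0.068],[1.5,3.7,0,0,0,0.068],[1.5,3.7,0,0,0,0.068],[1.5,3.7,0,0,0,0.067],[1.5,3.7,0,0,0,0.067],[1.5,3.7,0,0,0,0.067],[1.5,3.7,0,0,0,0.067],[1.5,3.7,0,0,0,0.067],[1.5,3.7,0,0,0,0.067],[1.5,3.7,0,0,0,0.067],[1.5,3.7,0,0,0,0.067],[1.5,3.7,0,0,0,0.067],[1.5,3.7,0,0,0,0.067],[1.5,3.7,0,0,0,0.067],[1.5,3.2,0,0,0,0.067],[1.8,3.2,0,0,0,0.067],[0,0,0,0,0,0],[0,0,0,0,0,0]]]' 1 20
```

```text
time: 2.7
ee_pos: [0.493, 0.0716, 0.2222]
ee_rot: [2.222, -2.22, -0.001]
wrist_force: [-1.3, -0.2, 0.7]
width: 0.0005
```

```bash
python3 -m creep '[[[0,0,-4,0,0,0],[0,0,-4,0,0,0],[0,0,-4,0,0,0],[0,0,-3,0,0,0],[0,0,-2,0,0,0],[0,0,-1.5,0,0,0],[0,0,-1,0,0,0],[0,0,-0.2,0,0,0],[0,0,0,0,0,0],[0,0,0,0,0,0]]]'
python3 - <<'E'
from h import *
im=[]
for n,(a,b,c,d) in(('top',(180,320,250,430)),('side',(150,340,240,430))):
    f=grab_frame(n); im.append(cv2.resize(f['image'][a:b,c:d],(390,300) if n=='top' else (300,300)))
cv2.imwrite('pics/d1.png',np.hstack(im)[:,:,::-1])
E
```

```text
time: 3.7
ee_pos: [0.4937, 0.0711, 0.0265]
ee_rot: [-2.22, 2.22, -0.001]
wrist_force: [-0.0, -0.3, -0.7]
width: 0.0004
```

View pics/d1.png

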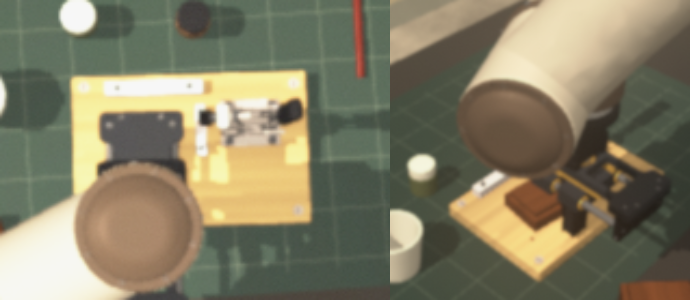

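```bash
python3 -m creep '[[[0.3,0,-0.1,0,0,0],[0.3,0,0,0,0,0],[0.3,0,0,0,0,0],[0.3,0,0,0,0,0],[0.3,0,0,0,0,0],[0.3,0,0,0,0,0],[0.3,0,0,0,0,0],[0.3,0,0,0,0,0],[0.3,0,0,0,0,0],[0.3,0,0,0,0,0],[0.3,0,0,0,0,0],[0.3,0,0,0,0,0],[0.2,0,0,0,0,0],[0.2,0,0,0,0,0],[0.1,0,0,0,0,0],[0,0,0,0,0,0]]]'; python3 -m creep '[[[0.1,0,0,0,0,0],[0.1,0,0,0,0,0],[0,0,0,0,0,0]]]'; python3 -m creep '[[[0.1,0,0,0,0,0],[0.1,0,0,0,0,0],[0,0,0,0,0,0]]]'
```

```text
time: 5.4
ee_pos: [0.5343, 0.0711, 0.0246]
ee_rot: [-2.221, 2.221, -0.0]
wrist_force: [-0.2, -0.3, 0.1]
width: 0.0002
time: 5.7
ee_pos: [0.5362, 0.0711, 0.0246]
ee_rot: [-2.221, 2.221, -0.0]
wrist_force: [0.0, 0.9, 1.2]
width: 0.0005
time: 6.0
ee_pos: [0.5383, 0.0711, 0.0246]
ee_rot: [-2.221, 2.221, -0.0]
wrist_force: [-0.9, -0.2, -0.4]
width: 0.0006
```

```bash
for i in 1; do python3 -m creep '[[[0.1,0,0,0,0,0],[0.1,0,0,0,0,0],[0,0,0,0,0,0]]]';  python3 -m creep '[[[0.1,0,0,0,0,0],[0,0,0,0,0,0]]]'; python3 -m creep '[[[0.1,0,0,0,0,0],[0,0,0,0,0,0]]]'; done
```

```text
time: 6.3
ee_pos: [0.5403, 0.0711, 0.0246]
ee_rot: [-2.221, 2.221, -0.0]
wrist_force: [0.2, -0.0, -0.4]
width: 0.0006
time: 6.5
ee_pos: [0.5412, 0.0711, 0.0246]
ee_rot: [-2.221, 2.221, -0.0]
wrist_force: [-0.1, 1.0, 0.3]
width: 0.0004
time: 6.7
ee_pos: [0.5422, 0.0711, 0.0246]
ee_rot: [-2.221, 2.221, -0.0]
wrist_force: [-0.9, 0.4, -0.1]
width: 0.0001
```

```bash
python3 - <<'E'
from h import *
f=grab_frame('top');g=grab_frame('side')
cv2.imwrite('pics/d2.png',np.hstack([cv2.resize(f['image'][190:290,270:400],(390,300)),cv2.resize(g['image'][210:320,280:390],(300,300))])[:,:,::-1])
E
```

```text
(no output)
```

View pics/d2.png

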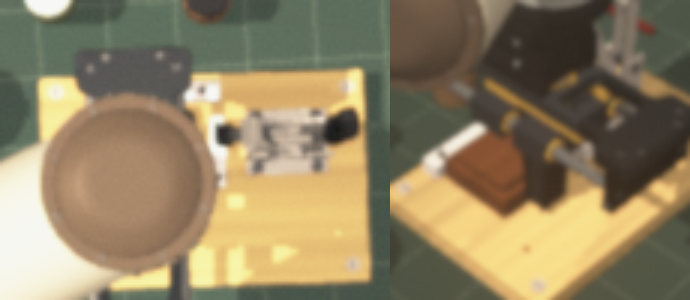

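The side view shows the plinth close to the far strip with the finger on its face, but no stop force yet, so I keep pushing.

```bash
python3 -m creep '[[[0.1,0,0,0,0,0],[0.1,0,0,0,0,0],[0,0,0,0,0,0]]]';  python3 -m creep '[[[0.1,0,0,0,0,0],[0,0,0,0,0,0]]]'; python3 -m creep '[[[0.1,0,0,0,0,0],[0,0,0,0,0,0]]]'; python3 -m creep '[[[0.1,0,0,0,0,0],[0,0,0,0,0,0]]]'
```

```text
time: 7.1
ee_pos: [0.5437, 0.0709, 0.0244]
ee_rot: [2.221, -2.221, -0.001]
wrist_force: [-1.2, 0.5, 1.1]
width: 0.0007
time: 7.3
ee_pos: [0.5437, 0.0708, 0.0243]
ee_rot: [2.219, -2.22, -0.002]
wrist_force: [-5.1, 0.9, 3.0]
width: 0.0001
time: 7.5
ee_pos: [0.5437, 0.0707, 0.0242]
ee_rot: [2.218, -2.219, -0.004]
wrist_force: [-7.1, 1.8, 4.7]
width: 0.0008
time: 7.7
ee_pos: [0.5438, 0.0706, 0.0242]
ee_rot: [2.217, -2.218, -0.006]
wrist_force: [-9.4, 3.0, 7.2]
width: 0.0006
```

```bash
python3 -m creep '[[[-1,0,0,0,0,0],[-1,0,0,0,0,0],[0,1,2,0,0,0],[0,2,2,0,0,0],[1,2,1,0,0,0],[2,1,0,0,0,0],[2.5,0,0,0,0,0],[1.2,0,0,0,0,0],[0,0,0,0,0,0]]]'
```

```text
time: 8.6
ee_pos: [0.5956, 0.1313, 0.0744]
ee_rot: [-2.22, 2.22, -0.002]
wrist_force: [-0.2, -0.4, -0.4]
width: 0.0003
```

```bash
python3 m.py o2.png
```

```text
((337.61669921875, 249.4671630859375), (72.29226684570312, 109.3350601196289), 88.31531524658203)
board [0.5589154  0.02439118 0.00830795] 690.125 jig [ 0.58424685 -0.01539974] 0.008307945084470462
top [0.58596457 0.07088124 0.04385721] 99.5625 in jig mm [ 2.43447598 86.26373521] 0.035549268036691756
side [ 0.51016261  0.11444268 -0.25744654] 5513.5 in jig mm [-73.00296445 130.45341591] -0.2657544875347145
```

View pics/o2.png

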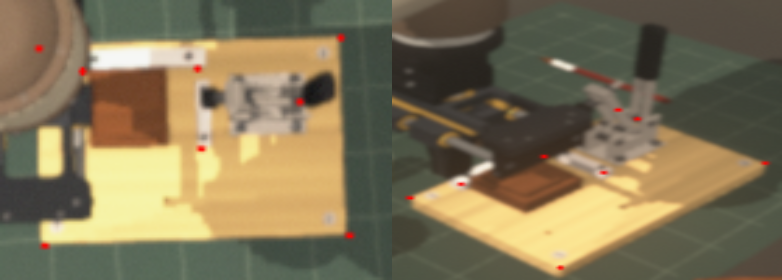

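The top view shows the plinth flush with the far strip. I fall back on the first jig fit, since this one was occluded. Next I descend behind the +y face and push towards -y.

```bash
python3 -m creep '[[[-0.6,0,-1,0,0,0],[0,0,-2,0,0,0],[0,0,-1.5,0,0,0],[0,0,-0.5,0,0,0],[0,0,0,0,0,0],[0,-0.5,0,0,0,0],[0,-0.5,0,0,0,0],[0,-0.4,0,0,0,0],[0,-0.3,0,0,0,0],[0,-0.3,0,0,0,0],[0,-0.3,0,0,0,0],[0,-0.3,0,0,0,0],[0,-0.3,0,0,0,0],[0,-0.2,0,0,0,0],[0,-0.2,0,0,0,0],[0,0,0,0,0,0]]]'; python3 -m creep '[[[0,-0.1,0,0,0,0],[0,-0.1,0,0,0,0],[0,0,0,0,0,0]]]';python3 -m creep '[[[0,-0.1,0,0,0,0],[0,-0.1,0,0,0,0],[0,0,0,0,0,0]]]';python3 -m creep '[[[0,-0.1,0,0,0,0],[0,0,0,0,0,0]]]'
```

```text
time: 10.4
ee_pos: [0.5879, 0.0977, 0.0245]
ee_rot: [2.221, -2.221, -0.0]
wrist_force: [-1.3, 0.6, 0.4]
width: 0.0005
time: 10.7
ee_pos: [0.588, 0.0959, 0.0244]
ee_rot: [2.221, -2.221, -0.0]
wrist_force: [0.6, 0.2, -1.2]
width: 0.0004
time: 11.0
ee_pos: [0.588, 0.0939, 0.0245]
ee_rot: [2.221, -2.221, -0.0]
wrist_force: [0.5, 0.7, 0.1]
width: 0.0006
time: 11.2
ee_pos: [0.5881, 0.0929, 0.0245]
ee_rot: [2.221, -2.221, 0.0]
wrist_force: [-0.5, -0.2, -0.4]
width: 0.0007
```

```bash
python3 -m creep '[[[0,-0.1,0,0,0,0],[0,0,0,0,0,0]]]';python3 -m creep '[[[0,-0.1,0,0,0,0],[0,0,0,0,0,0]]]';python3 -m creep '[[[0,-0.1,0,0,0,0],[0,0,0,0,0,0]]]';python3 -m creep '[[[0,-0.1,0,0,0,0],[0,0,0,0,0,0]]]'
```

```text
time: 11.4
ee_pos: [0.5881, 0.0919, 0.0246]
ee_rot: [2.221, -2.221, 0.0]
wrist_force: [-0.2, 0.2, 0.1]
width: 0.0002
time: 11.6
ee_pos: [0.5881, 0.0911, 0.0246]
ee_rot: [-2.221, 2.221, 0.0]
wrist_force: [-0.7, -0.2, -0.4]
width: 0.0004
time: 11.8
ee_pos: [0.5882, 0.091, 0.0246]
ee_rot: [-2.22, 2.22, 0.001]
wrist_force: [-0.7, 4.1, 0.1]
width: 0.0005
time: 12.0
ee_pos: [0.5883, 0.0909, 0.0247]
ee_rot: [-2.22, 2.219, 0.001]
wrist_force: [-2.7, 8.5, -0.3]
width: 0.0005
```

```bash
python3 -m creep '[[[0,0.5,0,0,0,0],[0,1.5,0,0,0,0],[0,0,2,0,0,0],[0,0,2,0,0,0],[0,0,2,0,0,0],[-2,0,0,0,0,0],[-4,0,0,0,0,0],[-4,0,0,0,0,0],[-4,0,0,0,0,0],[-2,0,0,0,0,0],[0,0,0,0,0,0]]]'; python3 m.py o3.png
```

```text
time: 13.1
ee_pos: [0.4254, 0.1086, 0.0847]
ee_rot: [2.222, -2.218, -0.001]
wrist_force: [1.1, -0.9, -0.9]
width: 0.0005
((337.4765625, 249.65347290039062), (72.80524444580078, 109.87428283691406), 88.40885925292969)
board [ 0.56162737  0.02576576 -0.00125314] 539.25 jig [ 0.58657722 -0.01426554] -0.0012531435756744376
top [0.56699939 0.02346754 0.01848724] 797.1875 in jig mm [-19.62510214  37.70852047] 0.019740387088477373
side [ 0.58324342  0.05127681 -0.02501911] 294.4375 in jig mm [-3.41592955 65.53811976] -0.023765963084331078
```

View pics/o3.png

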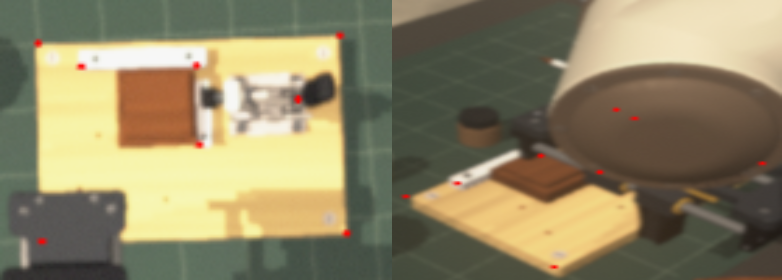

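The plinth looks flush with both strips. A confirming tap on the far stop follows.

```bash
python3 -m creep '[[[2,-1.3,-2,0,0,0],[3,-1.3,-2,0,0,0],[3,-1.2,-1.5,0,0,0],[2,0,-0.5,0,0,0],[1,0,0,0,0,0],[0.3,0,0,0,0,0],[0,0,0,0,0,0]]]'; python3 -m creep '[[[0.2,0,0,0,0,0],[0.1,0,0,0,0,0],[0.1,0,0,0,0,0],[0,0,0,0,0,0]]]';python3 -m creep '[[[0.1,0,0,0,0,0],[0,0,0,0,0,0]]]'
```

```text
time: 14.0
ee_pos: [0.5412, 0.0712, 0.0247]
ee_rot: [-2.221, 2.222, 0.0]
wrist_force: [-0.2, -0.4, 0.7]
width: 0.001
time: 14.4
ee_pos: [0.5438, 0.071, 0.0247]
ee_rot: [2.22, -2.22, -0.002]
wrist_force: [-3.5, 1.2, 2.9]
width: -0.0001
time: 14.6
ee_pos: [0.5437, 0.0708, 0.0244]
ee_rot: [2.218, -2.219, -0.004]
wrist_force: [-4.8, 2.2, 4.0]
width: 0.0004
```

```bash
python3 -m creep '[[[-1,0,0,0,0,0],[-2,0,0,0,0,0],[0,0,2,0,0,0],[0,0,4,0,0,0],[0,0,4,0,0,0],[0,0,4,0,0,0],[0,0,4,0,0,0],[0,0,2.5,0,0,0],[2,-2,0,0,0,0],[2.5,-2.5,0,0,0,0],[2,-2,0,0,0,0],[0.8,-0.8,0,0,0,0],[0,0,-3,0,0,0],[0,0,-2,0,0,0],[0,0,-2,0,0,0],[0,0,-1,0,0,0],[0,0,0,0,0,0]]]'; python3 - <<'E'
from h import *
f=grab_frame('top');g=grab_frame('side')
cv2.imwrite('pics/d3.png',np.hstack([cv2.resize(f['image'][190:290,270:400],(390,300)),cv2.resize(g['image'][150:320,280:420],(300,360))[:300]])[:,:,::-1])
E
```

```text
time: 16.3
ee_pos: [0.588, -0.0019, 0.1482]
ee_rot: [2.22, -2.22, -0.002]
wrist_force: [-0.9, -0.2, 0.5]
width: 0.0002
```

View pics/d3.png

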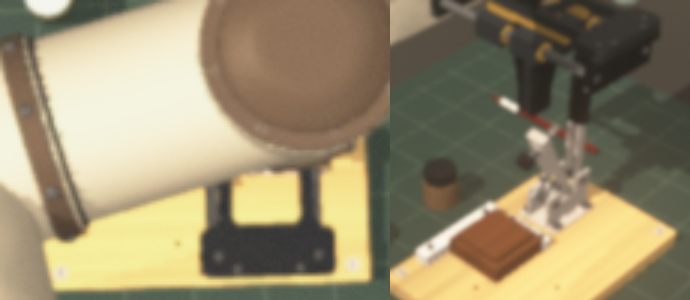

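```bash
python3 -m creep '[[[-0.3,-0.5,0.4,0,0,0],[0,-1,0,0,0,0],[0,-1,0,0,0,0],[0,-0.8,0,0,0,0],[0,-1,0,0,0,0],[0,-1,-0.1,0,0,0],[0,-1,-0.2,0,0,0],[0,-0.9,-0.3,0,0,0],[0,0,0,0,0,0]]]'; python3 -m creep '[[[0,-0.9,-0.4,0,0,0],[0,-0.9,-0.4,0,0,0],[0,-0.8,-0.6,0,0,0],[0,-0.8,-0.6,0,0,0],[0,0,0,0,0,0]]]'
```

```text
time: 17.3
ee_pos: [0.5855, -0.0752, 0.1467]
ee_rot: [2.219, -2.222, -0.002]
wrist_force: [0.3, 0.3, 0.7]
width: 0.0003
time: 17.8
ee_pos: [0.5852, -0.1089, 0.1261]
ee_rot: [2.218, -2.222, -0.003]
wrist_force: [-0.7, 0.5, -0.1]
width: 0.0007
```

```bash
python3 - <<'E'
from h import *
g=grab_frame('side')
cv2.imwrite('pics/d4.png',cv2.resize(g['image'][150:330,270:450],(540,540))[:,:,::-1])
E
```

```text
(no output)
```

View pics/d4.png

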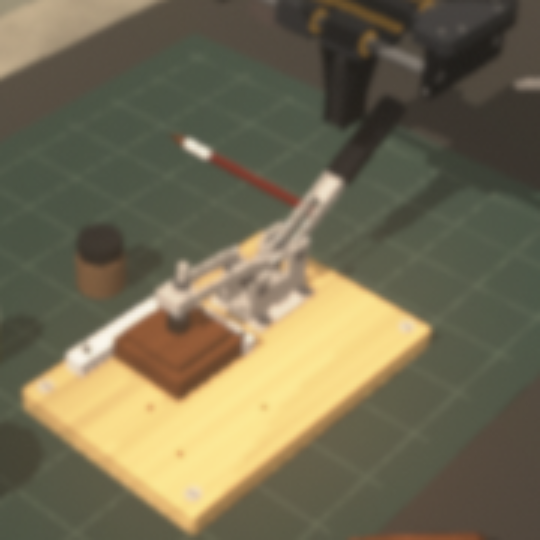

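The handle is at mid-throw with the finger on the grip, and the arm is swinging down on the plinth's centre. I continue the throw.

```bash
python3 -m creep '[[[0,-0.7,-0.7,0,0,0],[0,-0.6,-0.8,0,0,0],[0,-0.5,-0.8,0,0,0],[0,-0.5,-0.9,0,0,0],[0,0,0,0,0,0]]]'; python3 -m creep '[[[0,-0.3,-0.8,0,0,0],[0,-0.3,-0.8,0,0,0],[0,-0.1,-0.6,0,0,0],[0,0,0,0,0,0]]]';  python3 -m creep '[[[0,0,-0.2,0,0,0],[0,0,-0.2,0,0,0],[0,0,0,0,0,0]]]'
```

```text
time: 18.35
ee_pos: [0.585, -0.1315, 0.0937]
ee_rot: [2.219, -2.221, -0.004]
wrist_force: [-0.7, 0.0, -0.8]
width: 0.0006
time: 18.75
ee_pos: [0.5858, -0.1381, 0.0727]
ee_rot: [2.221, -2.221, -0.001]
wrist_force: [0.4, -0.1, 0.4]
width: 0.0003
time: 19.05
ee_pos: [0.5863, -0.138, 0.0717]
ee_rot: [2.223, -2.22, 0.002]
wrist_force: [-3.4, 1.4, 9.6]
width: 0.0004
```

```bash
python3 -m creep '[[[0,0,1,0,0,0],[0,0,2,0,0,0],[0,0,4,0,0,0],[0,0,4,0,0,0],[0,0,4,0,0,0],[0,-3,0,0,0,0],[0,-4,0,0,0,0],[0,-4,0,0,0,0],[-1,-4,0,0,0,0],[-2,-4,0,0,0,0],[-2,-4,0,0,0,0],[-1,-2,0,0,0,0],[0,0,0,0,0,0],[0,0,0,0,0,0]]]'; python3 - <<'E'
from h import *
J=np.array([.5849,-.0128]); a=.0007
f=grab_frame('top');g=grab_frame('side')
A=f['image'].copy();B=g['image'].copy()
for I,k in((A,f),(B,g)):
    for y,z in((65,43),(-38-128.7+.9,52+17.7+6.4)):
        u=proj(k,[*(J+np.array([0,y/1000])),z/1000])[0]; cv2.circle(I,tuple(np.int32(u*16)),8,(255,0,0),-1,cv2.LINE_AA,4)
for n,k in (('top',f),('side',g)):
    r=silhouettes('plinth',k); q=proj(k,[*(J+[0,.065]),.03])[0]; s=min(r,key=lambda s:np.hypot(*(np.array(s['at'])-q)))
    print(n,s['p'],s['at'],q)
cv2.imwrite('pics/e1.png',np.hstack([cv2.resize(A[170:310,200:430],None,fx=2,fy=2),cv2.resize(B[200:320,270:400],(303,280))])[:,:,::-1])
print(state()['ee_pos'])
E
```

```text
time: 20.45
ee_pos: [0.5259, -0.3881, 0.2196]
ee_rot: [-2.22, 2.222, 0.0]
wrist_force: [0.1, 0.8, 0.0]
width: 0.0003
top 0.66 [326.8, 240.5] [325.3149114  237.74664274]
side 0.92 [333.3, 268.1] [327.15305264 264.65134495]
[ 0.5267598  -0.38684735  0.21967616]
```

View pics/e1.png

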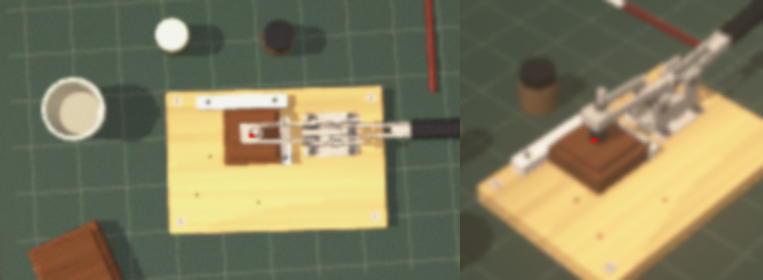

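```bash
python3 - <<'E'
from h import *
f=grab_frame('top');g=grab_frame('side')
cv2.imwrite('pics/e2.png',np.hstack([cv2.resize(f['image'][210:260,290:350],(460,383),interpolation=cv2.INTER_CUBIC),cv2.resize(cv2.resize(g['image'][190:300,300:430],None,fx=3,fy=3,interpolation=cv2.INTER_CUBIC),(340,383))])[:,:,::-1])
E
```

```text
(no output)
```

View pics/e2.png

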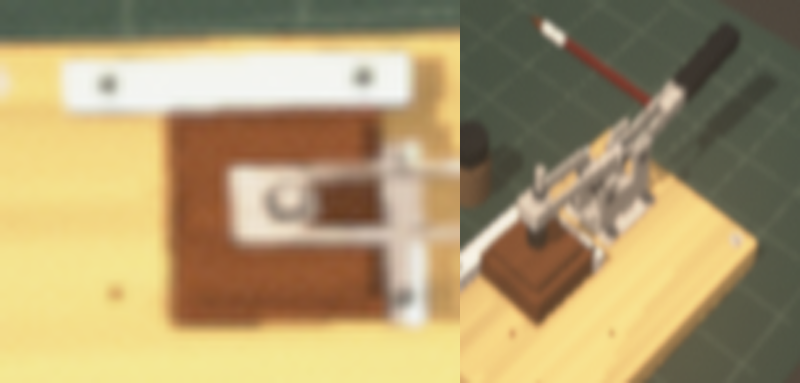

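The plinth is flush with both strips. As a last check, I compare the handle's angle with its locked projection.

```bash
python3 - <<'E'
from h import *
g=grab_frame('side'); m=cv2.inRange(g['image'],(0,0,0),(55,50,50))
for th in (1.2,1.4,1.54):
    a=th-.105; u=np.array([-np.sin(a),np.cos(a)]); P=[[.5849,-.0508+s*u[0],.052+s*u[1]] for s in (.058,.094,.13)]
    print(th,np.round(proj(g,P),1).tolist())
for r in silhouettes('handle',g)[:1]:
    ys,xs=np.nonzero(r['region']); print(r['p'],xs.max(),ys.min(), [ (x,ys[xs==x].mean().round(1)) for x in range(xs.max()-16,xs.max()+1,4)])
E
```

```text
1.2 [[380.2, 210.8], [390.8, 197.8], [401.1, 185.1]]
1.4 [[381.1, 214.2], [392.0, 203.4], [402.6, 193.0]]
1.54 [[381.3, 216.9], [392.3, 207.9], [402.8, 199.2]]
0.75 405 198 [(389, np.float64(211.5)), (393, np.float64(208.0)), (397, np.float64(205.0)), (401, np.float64(202.5)), (405, np.float64(201.0))]
```

The handle's pixels match the locked angle of 1.54.

```bash
python3 -c "
from plant import *
print(finish_job())"
```

```text
the job is handed in; nothing more can be done
None
```

The plinth is against both stop strips and the toggle clamp is locked on it. The job was handed in with about 20.6 s used of the 61 s allowed.

**What I did:** With shut fingers I slid the small plinth against the far stop, then the side stop, then tapped it once more against the far stop. I pushed the handle over along its arc until it met its end stop, then withdrew the arm.

**Last checks:**
- **Flush:** the close-up top picture shows no gap at either strip. The finger stopped firmly on both pushes (about 9 N each) and at the same place on the second far-stop tap.
- **Clamp:** the handle's pixels match the locked angle of 1.54 rad within about 1 px, and the rubber tip sits on the plinth's centre.
- **Other things:** the pots, the cup and the brush look unmoved by eye; I did not measure them.

**Checks that failed or disagreed:**
- Some automatic pose fits were wrong because the arm blocked the view or they picked the wrong outline. I set those aside and used the first jig fit plus contact forces instead.
- After the throw I did not refit the plinth's pose. The centres of its visible outlines lay 3 px (top) and 7 px (side) from the predicted spot; I put this down to the clamp arm covering part of it.

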